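# Hold a bridge blank in the wood tester

### The arm

A 6-joint arm with a two-finger parallel gripper is mounted at the origin on a cart in front of the work surface, level with it; the furniture and walls round the work are solid. World frame = base frame: x ahead of the robot, y to its left, z up, the work surface at z = 0. Lengths are in mm, angles in rad, forces in N, time in s.
With the tool pointing down it reaches from about 350 to 875 mm from the base axis. Payload 4.2 kg.
Tool frame: the origin (TCP) lies midway between the tips of the shut fingers; the grasp point (between the pads) lies 19 mm behind it; z points along the fingers, y is the line along which they close (so a half turn about z gives the same grasp; the last joint's range is limited). The gripper opens to 85 mm and grips with 20 to 120 N. Pads are 22 mm wide; open, the fingers measure 114 mm over their backs; the gripper's body (76 mm by 85 mm) begins 54 mm behind the grasp point. The pads swing forward as they close: fully open they stand 13 mm farther back than shut.
Start: joints at [-0.932, 0.385, 0.008, 0, -1.194, -0.259], TCP at [231.723, -580.434, 231.312] pointing down, gripper open.
Joint ranges: [-3.14, 3.14], [-1.21, 2.06], [-1.07, 1.41], [-3.16, 2.05], [-2.99, -0.16], [-3.1, 3.1]. Speed limits (rad/s): [2.79, 2.79, 3.14, 3.14, 3.14, 3.14].

### API

Orientations are given as a unit quaternion [x, y, z, w].
In Python, from bench import read_state, get_image, job_done gives the robot as it stands.
- The arm moves only by the tool servo_tool, never from a script. Its arguments are lists of equal length, an entry for each row: "rotation": the turn, a rotation vector about the world's x, y, z scaled (see below), a list of three; "slide": the shift along the world's x, y, z scaled (see below), a list of three; "grip": the opening, from -1 (shut) to 1 (fully open). In form: {"rotation": [[rx, ry, rz], ...], "slide": [[tx, ty, tz], ...], "grip": [grip, ...]}. A call has 1 to 8 rows; each row is the pose to reach, as a shift and turn from the pose commanded when the call began, turning the shorter way round; what a row does not reach only later rows make up. The controller multiplies each number of a shift by 0.2 m and each number of a turn by 360 degrees. A row lasts 1/8 s, in which the tool goes at most 62.5 mm and 10.7 degrees, less where a joint would pass 70% of its speed; a pose out of reach is approached as far as the arm can. A call with a number of a shift or a turn outside -1 to 1 is refused whole. A call with a gripper value outside its range is refused whole. The fingers move at their own pace and stop on an object; the grip force is fixed at half the most. Time passes only in rows, so rows that repeat a pose let the fingers close. It gives the time, the measured TCP pose, the force, the opening and the grip force at its end, in the units of the state.
- read_state(): the state, without advancing time (a new reading comes with each control period).
- get_image(name): name is "scene" or "top"; returns a dict with "image" (384x512x3 uint8, red, green, blue), "depth" (384x512 float32, mm along the optical axis (not along the pixel's ray), 0 where there is no reading), "camera_matrix" (3x3 intrinsics, pixels), "rvec" (rotation vector, rad) and "tvec" (3), from world to camera coordinates, as OpenCV has them. Camera axes: x right, y down, z forward; pixel columns grow to the right and rows downward; lengths in mm; the calibration is good to about 2 mm. A picture is of the moment at which its call begins.
- job_done(): hands the job in; it is judged then, once.
The state is a dict: "clock": time; "joints": joint angles; "joint_vel": joint speeds; "joint_efforts": joint torques, N m; "position": TCP position; "ee_rot": TCP orientation; "contact_force": force on the tool from outside, world axes, zero at the start; "wrist_torque": the same for the moment, N m; "gripper_width": finger opening in mm; "grasp_force": force on a finger pad.
Only numpy, scipy, OpenCV 4.12 (cv2) and the standard library are available. Lean on these libraries where they do the work, as an engineer would, in place of code of your own. Each camera call takes 0.05 s, during which the arm holds its last target. There are 200 camera calls.

### The job

Get the tall bridge blank tested: first turn the hexagonal nut on top of the grey tester anticlockwise by about a quarter turn, so that its shutter stands well aside from the slot, then take the taller of the two dark wooden blanks from the rack and pass it, end down, through the slot onto the sprung plate inside. Push the plate down about 10 mm and finish while still gripping the blank upright there, without letting go. Leave the short blank in the rack and the other things on the table where they are.

Things in the scene. Friction and masses are not known exactly. Their poses are not given: they have to be found in the camera images.
- slot (a point): centre of the guard slot, on the top of the tester (fixed grey housing with clear front, 200x124 mm, 110 mm high). The slot is 14 mm along its own x, 36 mm along its own y (2 mm round the blank), through an 8 mm thick top with 1.5 mm chamfer. z is up, x points to the nut, whose axis is 70 mm away. The tester is turned up to 0.3 rad
- nut (a point): centre of the brass hex nut (30 mm across flats, 24 mm high) on its vertical turning axis, 19 mm above the tester's top; a 10 mm thick stud sticks out 4 mm above the nut. Axes turn with the nut: flats face +x, -x and every 60 degrees on. Fixed to it and turning with it is the shutter: a dark steel tongue 50 mm wide, top 4 mm (by the nut 7 mm) above the tester, reaching 86 mm along -x
- shutter (a joint): angle of nut and shutter, rad: 0 to 0.15 at the start (slot covered), grows as the nut is turned anticlockwise seen from above, clear of the slot from about 0.75, counts as well aside above 1.0, end stop at 1.7. It stays where it is left (friction about 0.06 N m)
- plate (a joint): how far the sprung plate inside the tester, straight below the slot, is pressed down, m: 0 at rest, end stop at 0.020. At rest its top is 50 mm below the tester's top face. Its spring takes about 2.5 N to start and 0.15 N more per mm; it rises again when let go
- blank_centre (a point): centre of the tall bridge blank, dark wood, 145 mm long, 32 mm wide, 10 mm thick, about 35 g, standing on end in one of the two rack pockets: own y along its length (vertical, standing either end is the same), own x along the 32 mm width, own z through the 10 mm thickness
- short_centre (a point): centre of the short blank, dark wood, 90 mm long, 32x10 mm, standing on end in the other pocket (axes as for the tall one); stays in the rack
- rack_top (a point): centre of the top face of the rack, a fixed light wooden block, 70 mm along its own x, 160 mm along its own y, 45 mm high. Its two pockets lie 37 mm to either side along y, are 12 mm along x and 34 mm along y, and 35 mm deep
- sanding_block: bystander: cork sanding block, 60x106x33 mm, behind the rack; origin at the centre of its underside; leave alone
- chisel: bystander: bench chisel lying flat, 245 mm long, near the front edge; origin at the centre of its underside; leave alone
- tape_roll: bystander: roll of tape lying flat, 104 mm across, 25 mm high; origin at the centre of its underside; leave alone
- glue_bottle: bystander: standing glue bottle, 58 mm wide, 166 mm high; origin at the centre of its underside; leave alone
- steel_can: bystander: steel can with a knob, 52 mm wide, 100 mm high; origin at the centre of its underside; leave alone
- marking_gauge: bystander: wooden marking gauge, 54x210x66 mm, at the back; origin at the centre of its underside; leave alone
There are look-alikes about, which are no part of the job. What is shaped like the part that bears blank_centre but orange is not meant.

How it is judged:
By the outcome, as a careful person would: the job done as asked, in the order asked, and still so for the second after the job is handed in, while the arm keeps its last pose, push and grip.
It also fails if it takes over 58 s, if anything falls off the work surface, if the arm or the gripper's body presses on something with over 40 N, if the wrist force passes 120 N, or if a joint passes its speed limit or range.

## Working session

There is one attempt and no reset: what is moved stays moved. The work goes in short steps, Python scripts to look and compute and a tool call to move; the robot and the scene stay as the last step left them, time stands still between calls to the robot, and variables do not carry over. Pictures are saved under pics/ and viewed, at most 10 in all, crops included, and the job is handed in when it is done.

Besides the shell and the picture viewer there is one more tool, called after "Emit:" as name(argument=value, ...) on one line, values as JSON. servo_tool: Moves the arm, as the interface text tells. Shifts and turns lie within -1 to 1; 1 stands for 0.2 m of shift or 360 degrees of turn. Its arguments: {"type":"object","properties":{"rotation":{"type":"array","items":{"type":"array","items":{"type":"number","minimum":-1,"maximum":1}}},"slide":{"type":"array","items":{"type":"array","items":{"type":"number","minimum":-1,"maximum":1}}},"grip":{"type":"array","items":{"type":"number"}}},"required":["rotation","slide","grip"]}

```bash
mkdir -p pics; cat > h.py <<'E'
import numpy as np, cv2
from bench import read_state, get_image, job_done
def grab(n):
    d=get_image(n); d['R']=cv2.Rodrigues(np.array(d['rvec'],float))[0]; d['t']=np.array(d['tvec'],float).ravel(); d['K']=np.array(d['camera_matrix'],float); return d
def pts(d):
    h,w=d['depth'].shape; u,v=np.meshgrid(np.arange(w),np.arange(h)); z=d['depth'].astype(float)
    K=d['K']; c=np.stack([(u-K[0,2])/K[0,0]*z,(v-K[1,2])/K[1,1]*z,z],-1)
    p=(c-d['t'])@d['R']; p[z==0]=np.nan; return p
def ray(d,u,v,z):
    r=d['R'].T@np.linalg.inv(d['K'])@np.array([u,v,1.]); o=-d['R'].T@d['t']; return o+r*(z-o[2])/r[2]
def save(d,n,box=None,s=1):
    im=d['image'][:,:,::-1]
    if box: im=im[box[1]:box[3],box[0]:box[2]]
    cv2.imwrite('pics/'+n,cv2.resize(im,None,fx=s,fy=s,interpolation=cv2.INTER_CUBIC))
E
python3 - <<'E'
from h import *
for n in('scene','top'):
    d=grab(n); save(d,n+'0.png',s=1.5); print(n,d['K'].tolist(),(-d['R'].T@d['t']).round(),d['R'].round(2).tolist())
s=read_state();print(s)
E
```

```text
scene [[396.58327948081245, 0.0, 261.9346618265934], [0.0, 396.58327948081245, 195.7529395755892], [0.0, 0.0, 1.0]] [-352.  630.  606.] [[-0.55, -0.84, 0.02], [-0.36, 0.21, -0.91], [0.76, -0.5, -0.42]]
top [[355.8433301516758, 0.0, 253.5766506629807], [0.0, 355.8433301516758, 188.00137047826303], [0.0, 0.0, 1.0]] [ 458.   35. 1170.] [[0.0, -1.0, 0.02], [-1.0, -0.01, -0.09], [0.09, -0.02, -1.0]]
{'clock': 0.1, 'joints': array([-9.32415968e-01,  3.85477091e-01,  6.77266108e-03, -4.18153814e-04,
       -1.19401901e+00, -2.58562540e-01]), 'joint_vel': array([ 0.00289376, -0.00090661,  0.00202877,  0.00205839,  0.0001668 ,
       -0.00105815]), 'joint_efforts': array([-1.34807295e-03, -3.93318808e+01,  1.88928419e+01,  4.19802502e+00,
       -2.63957634e-03, -3.79966139e-06]), 'position': array([ 231.51643631, -579.97793935,  230.33901323]), 'ee_rot': array([-1.88693625e-01,  9.82035513e-01,  9.52532392e-04, -2.42667354e-04]), 'contact_force': array([ 0.20566462,  0.38921932, -0.9801278 ]), 'wrist_torque': array([-0.01112356,  0.02424434, -0.00383269]), 'grasp_force': 0.0, 'gripper_width': 85.5996193268192}
```

View pics/scene0.png

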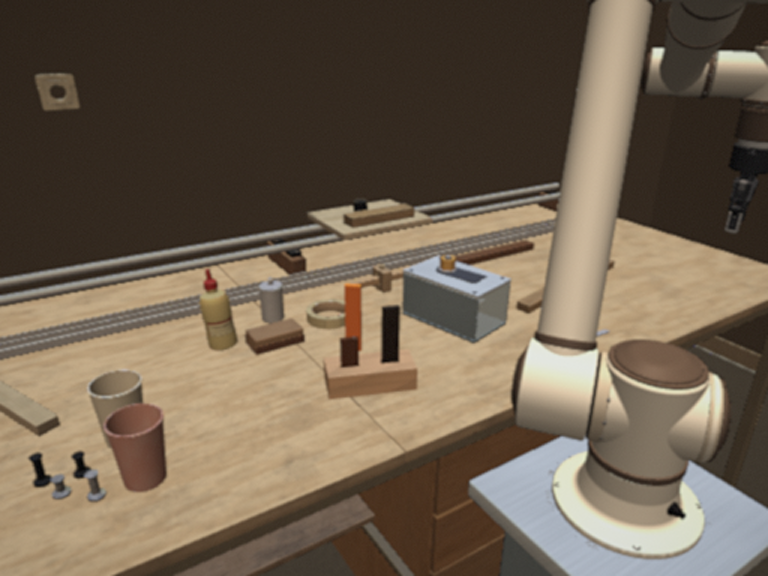

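View pics/top0.png

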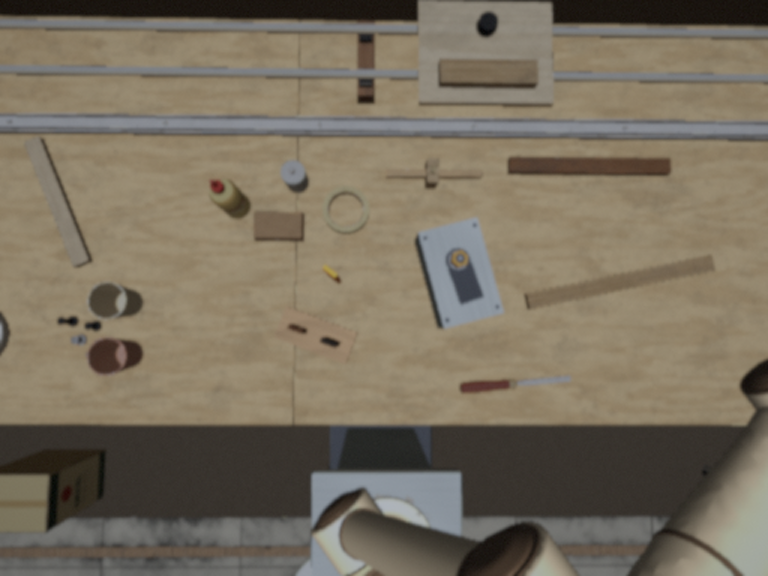

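Scene view (1.5×): the dark tall blank is at (390,333) and the dark short one at (349,352), both in the rack. An orange look-alike stands at (353,315), outside the rack. The tester is at (455,295) with its nut at (447,262). Top view (1.5×): tall blank (330,342), short blank (297,328), nut (459,259), tongue (467,285). The tall dark one in the rack fits the description.

```bash
python3 - <<'E'
from h import *
t=grab('top'); s=grab('scene')
a=t['image'][135:225,270:345][:,:,::-1]; b=t['image'][200:245,180:242][:,:,::-1]; c=s['image'][180:270,205:345][:,:,::-1]
f=lambda i,w,h:cv2.resize(i,(w,h),interpolation=cv2.INTER_CUBIC)
can=np.zeros((600,800,3),np.uint8); can[:360,:300]=f(a,300,360); can[:360,300:796]=f(b,496,360); can[360:600,:373]=f(c,373,240)
cv2.imwrite('pics/c1.png',can)
P=pts(t)
# tester top: points with z 105..115 near
m=(abs(P[...,2]-110)<4); m[:, :265]=0; m[:, 350:]=0; m[:130]=0; m[235:]=0
m=m.astype(np.uint8); n,l,st,ce=cv2.connectedComponentsWithStats(m); k=1+np.argmax(st[1:,4]); 
cn=max(cv2.findContours((l==k).astype(np.uint8),0,2)[0],key=cv2.contourArea)
w=np.array([ray(t,u,v,110)[:2] for u,v in cn[:,0]],np.float32); print('tester',cv2.minAreaRect(w), np.nanmedian(P[l==k][:,2]))
# brass nut
hsv=cv2.cvtColor(t['image'],cv2.COLOR_RGB2HSV)
q=((P[...,2]>122)&(P[...,2]<150)).astype(np.uint8); q[:,:280]=0;q[:,335:]=0;q[:150]=0;q[225:]=0
ys,xs=np.nonzero(q); print('nut z',len(xs),np.nanmedian(P[q>0],axis=0), ray(t,(xs.min()+xs.max())/2,(ys.min()+ys.max())/2,141))
# rack top
r=(abs(P[...,2]-45)<4).astype(np.uint8); r[:,:175]=0;r[:,245:]=0;r[:198]=0;r[250:]=0
n,l,st,ce=cv2.connectedComponentsWithStats(r);k=1+np.argmax(st[1:,4])
cn=max(cv2.findContours((l==k).astype(np.uint8),0,2)[0],key=cv2.contourArea)
w=np.array([ray(t,u,v,45)[:2] for u,v in cn[:,0]],np.float32); print('rack',cv2.minAreaRect(w),np.nanmedian(P[l==k][:,2]))
dk=(t['image'].max(2)<60)
for nm,x0,x1 in(('short',188,208),('tall',210,232)):
    q=dk.copy().astype(np.uint8);q[:,:x0]=0;q[:,x1:]=0;q[:210]=0;q[240:]=0
    ys,xs=np.nonzero(q);print(nm,len(xs),xs.mean(),ys.mean(),np.nanpercentile(P[q>0][:,2],[10,50,90]))
    hi=q*(P[...,2]>(130 if nm=='tall' else 78)); ys,xs=np.nonzero(hi)
    if len(xs): 
        zz=155 if nm=='tall' else 100
        w=np.array([ray(t,u,v,zz)[:2] for u,v in zip(xs,ys)],np.float32);print(cv2.minAreaRect(w),w.mean(0),np.nanmedian(P[hi>0],axis=0))
E
```

```text
tester ((569.8443603515625, -142.29981994628906), (199.70777893066406, 124.64547729492188), 14.870939254760742) 109.74776137360743
nut z 105 [ 592.18437103 -135.01754985  140.97170097] [ 593.4813242  -134.07015331  141.        ]
rack ((442.74627685546875, 152.46090698242188), (159.6871795654297, 69.68031311035156), 69.78619384765625) 44.50890943482507
short 1 202.0 220.0 [100.57960559 100.57960559 100.57960559]
((453.8212585449219, 170.45745849609375), (0.0, 0.0), 0.0) [453.82126 170.45746] [453.82356158 170.38395194 100.57960559]
tall 25 219.8 227.44 [101.50245626 152.49208364 155.12483482]
((432.5402526855469, 113.96672821044922), (26.616044998168945, 5.0223493576049805), 63.86255645751953) [432.8504   114.767136] [431.74496427 115.1211384  154.53582559]
```

View pics/c1.png

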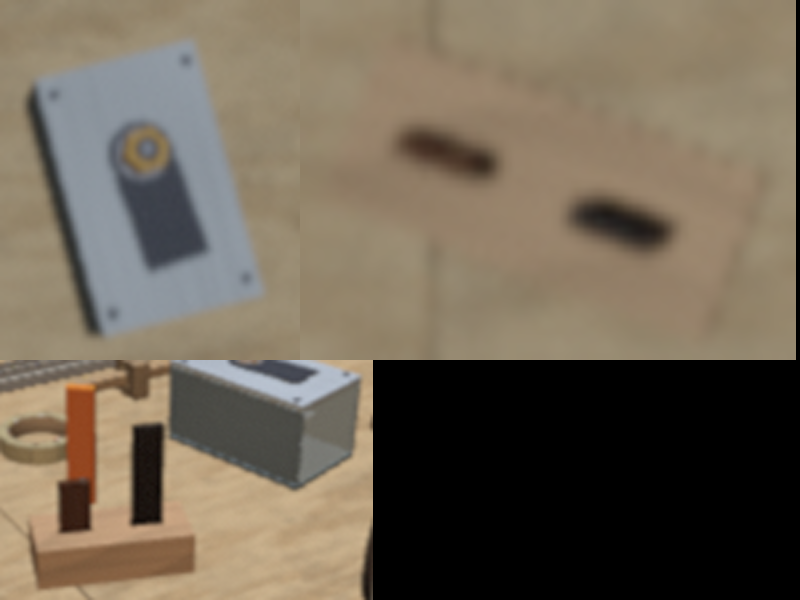

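The crop confirms it: the dark blank at right in the rack (top at 155 mm) is the tall one, and the orange one stands loose behind. Moving to the nut now.

Emit:
servo_tool(rotation=[[0, 0, -0.025], [0, 0, -0.05], [0, 0, -0.075], [0, 0, -0.094], [0, 0, -0.094]], slide=[[0.15, 0.165, 0], [0.35, 0.385, 0], [0.55, 0.605, 0], [0.75, 0.825, 0], [0.9, 0.99, 0]], grip=[1, 1, 1, 1, 1])

```text
clock: 0.82
position: [413.0, -380.5, 231.3]
ee_rot: [0.105, 0.994, 0.0, 0.0]
contact_force: [0.3, -0.0, 0.1]
gripper_width: 85.3
grasp_force: 0.0
```

Emit:
servo_tool(rotation=[[0, 0, 0], [0, 0, 0], [0, 0, 0], [0, 0, 0], [0, 0, 0], [0, 0, 0]], slide=[[0.2, 0.22, 0], [0.4, 0.44, 0], [0.6, 0.66, 0], [0.8, 0.88, -0.1], [0.9, 0.99, -0.15], [0.9, 0.99, -0.15]], grip=[1, 1, 1, 1, 1, 1])

```text
clock: 1.58
position: [592.3, -182.5, 199.5]
ee_rot: [0.104, 0.995, 0.0, -0.002]
contact_force: [0.3, -0.5, -0.9]
gripper_width: 85.4
grasp_force: 0.0
```

Emit:
servo_tool(rotation=[[0, 0, 0], [0, 0, 0], [0, 0, 0], [0, 0, 0], [0, 0, 0], [0, 0, 0]], slide=[[0, 0.12, 0], [0, 0.24, 0], [0, 0.24, -0.1], [0, 0.24, -0.2], [0, 0.24, -0.3], [0, 0.24, -0.35]], grip=[1, 1, 1, 1, 1, 1])

```text
clock: 2.33
position: [590.8, -137.4, 130.7]
ee_rot: [0.106, 0.994, -0.0, -0.001]
contact_force: [-0.5, -0.7, -0.6]
gripper_width: 85.3
grasp_force: 0.0
```

Emit:
servo_tool(rotation=[[0, 0, 0], [0, 0, 0], [0, 0, 0], [0, 0, 0], [0, 0, 0], [0, 0, 0], [0, 0, 0]], slide=[[0, 0, -0.03], [0, 0, -0.057], [0, 0, -0.057], [0, 0, -0.057], [0, 0, -0.057], [0, 0, -0.057], [0, 0, -0.057]], grip=[1, 0.3, -0.2, -0.6, -0.6, -0.6, -0.6])

```text
clock: 3.2
position: [591.8, -137.0, 120.8]
ee_rot: [0.105, 0.994, -0.0, 0.0]
contact_force: [-1.5, -4.0, 4.6]
gripper_width: 28.4
grasp_force: 61.1
```

Emit:
servo_tool(rotation=[[0, 0, 0.02], [0, 0, 0.04], [0, 0, 0.06], [0, 0, 0.08], [0, 0, 0.1], [0, 0, 0.12]], slide=[[0, 0, 0], [0, 0, 0], [0, 0, 0], [0, 0, 0], [0, 0, 0], [0, 0, 0]], grip=[-0.6, -0.6, -0.6, -0.6, -0.6, -0.6])

```text
clock: 3.95
position: [592.0, -138.2, 120.8]
ee_rot: [-0.27, 0.963, -0.001, 0.0]
contact_force: [-1.0, -8.7, 3.6]
gripper_width: 28.8
grasp_force: 61.0
```

Emit:
servo_tool(rotation=[[0, 0, 0.02], [0, 0, 0.04], [0, 0, 0.06], [0, 0, 0.08], [0, 0, 0.1], [0, 0, 0.1], [0, 0, 0.1]], slide=[[0, 0, 0], [0, 0, 0], [0, 0, 0], [0, 0, 0], [0, 0, 0], [0, 0, 0], [0, 0, 0]], grip=[-0.6, -0.6, -0.6, -0.6, -0.6, -0.6, -0.6])

```text
clock: 4.82
position: [592.8, -139.0, 120.8]
ee_rot: [-0.553, 0.833, -0.002, 0.0]
contact_force: [1.4, -11.0, 2.5]
gripper_width: 28.9
grasp_force: 60.8
```

Emit:
servo_tool(rotation=[[0, 0, 0], [0, 0, 0], [0, 0, 0], [0, 0, 0], [0, 0, 0], [0, 0, 0], [0, 0, 0]], slide=[[0, 0, 0], [0, 0, 0], [0, 0, 0], [0, 0, 0.1], [0, 0, 0.3], [0, 0, 0.5], [0, 0, 0.65]], grip=[0, 0.5, 1, 1, 1, 1, 1])

```text
clock: 5.7
position: [592.1, -135.9, 251.9]
ee_rot: [-0.553, 0.833, -0.0, 0.001]
contact_force: [0.1, -1.0, -0.1]
gripper_width: 85.9
grasp_force: 0.0
```

Emit:
servo_tool(rotation=[[0, 0, 0.007], [0, 0, 0.007], [0, 0, 0.007], [0, 0, 0.007], [0, 0, 0.007], [0, 0, 0.007]], slide=[[-0.1, 0.15, 0], [-0.25, 0.4, 0], [-0.4, 0.65, 0], [-0.6, 0.85, 0], [-0.7, 1.0, 0], [-0.7, 1.0, 0]], grip=[1, 1, 1, 1, 1, 1])

```text
clock: 6.45
position: [450.5, 65.4, 250.4]
ee_rot: [-0.573, 0.82, 0.0, 0.001]
contact_force: [-0.1, -0.3, 0.3]
gripper_width: 85.3
grasp_force: 0.0
```

```bash
python3 - <<'E'
from h import *
t=grab('top'); s=grab('scene'); np.savez('i1.npz',t=t['image'],s=s['image'])
st=read_state(); print(st['position'],st['clock'])
a=t['image'][135:225,265:340][:,:,::-1]; c=s['image'][160:250,240:370][:,:,::-1]; b=t['image'][190:250,175:265][:,:,::-1]
f=lambda i,w,h:cv2.resize(i,(w,h),interpolation=cv2.INTER_CUBIC)
can=np.zeros((600,800,3),np.uint8); can[:540,:450]=f(a,450,540); can[:235,455:795]=f(c,340,235); can[240:465,455:793]=f(b,338,225)
cv2.imwrite('pics/c2.png',can)
E
```

```text
[451.72444178  64.07108433 250.15825392] 6.55
```

View pics/c2.png

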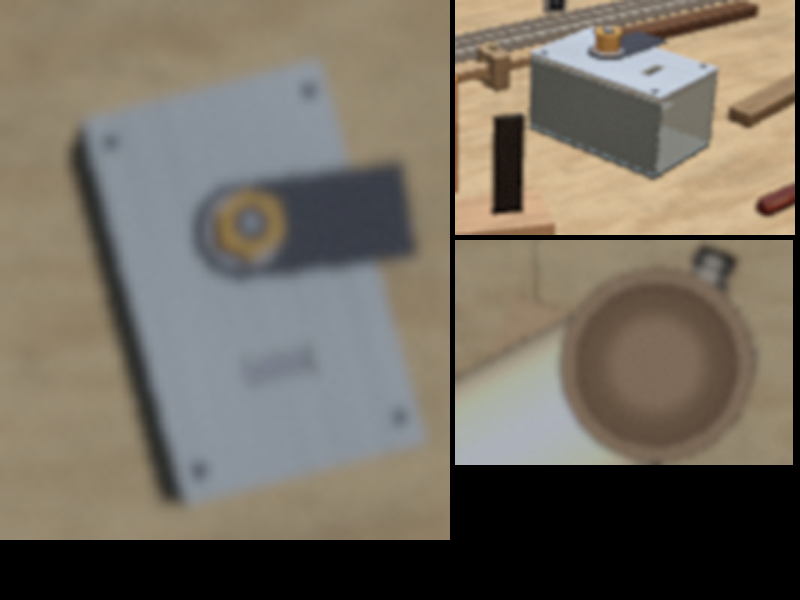

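The top view (crop 6×) shows the shutter turned to about 1.39 rad, with the slot clear at about (312,196) px. Next: measure the slot in both views.

```bash
python3 - <<'E'
from h import *
t=grab('top'); s=grab('scene')
for n,d,(x0,y0,x1,y1),th in(('top',t,(302,186,322,206),12),('scene',s,(309,182,328,194),25)):
    g=cv2.cvtColor(d['image'],cv2.COLOR_RGB2GRAY).astype(float)[y0:y1,x0:x1]
    print(n); 
    if n=='scene': print(g.astype(int))
    w=np.clip(np.median(g)-g-th,0,None); v,u=np.mgrid[y0:y1,x0:x1]
    cu,cv_=(w*u).sum()/w.sum(),(w*v).sum()/w.sum(); C=np.cov(np.stack([u.ravel(),v.ravel()]),aweights=w.ravel())
    print(cu,cv_,np.median(g),g.min(),ray(d,cu,cv_,110),np.linalg.eigh(C))
    a=ray(d,cu,cv_,110);e=np.linalg.eigh(C)[1][:,1]*5;b=ray(d,cu+e[0],cv_+e[1],110);print('dir',np.degrees(np.arctan2(*(b-a)[[1,0]])))
E
```

```text
top
312.1456310679612 195.33009708737865 145.0 121.0 [ 528.82809809 -158.53620455  110.        ] EighResult(eigenvalues=array([ 0.8113931 , 10.63786396]), eigenvectors=array([[-0.21794233, -0.97596165],
       [-0.97596165,  0.21794233]]))
dir 102.84867442527685
scene
[[202 201 201 202 201 201 201 202 203 202 203 202 203 201 203 204 205 204
  203]
 [202 202 202 201 202 202 202 202 203 204 204 204 204 203 203 203 202 202
  204]
 [202 201 204 203 204 201 196 191 189 192 197 200 202 203 204 204 204 202
  203]
 [203 204 204 201 198 184 167 151 144 156 177 194 200 201 202 203 203 203
  204]
 [203 202 197 182 166 144 123 114 120 149 179 198 202 202 200 201 200 201
  202]
 [203 196 180 155 129 112 111 130 161 183 196 204 204 203 203 202 201 201
  200]
 [207 199 187 167 145 139 159 182 195 203 204 203 202 201 202 202 202 202
  202]
 [207 205 202 197 189 188 197 204 205 204 203 203 203 203 202 201 203 202
  202]
 [206 207 206 208 206 206 206 206 206 204 203 203 203 203 202 202 202 201
  202]
 [207 207 207 206 206 206 206 205 206 205 204 204 204 204 204 204 204 204
  202]
 [206 207 206 205 207 207 207 207 206 206 205 205 205 206 205 206 203 198
  182]
 [194 202 204 205 207 203 199 197 197 202 205 206 206 207 205 199 184 160
  138]]
315.9761273209549 187.0106100795756 202.0 111.0 [ 518.45800024 -151.78471012  110.        ] EighResult(eigenvalues=array([ 1.80632813, 14.33321544]), eigenvectors=array([[ 0.40186788, -0.91569766],
       [-0.91569766, -0.40186788]]))
dir 5.875098967112923
```

Emit:
servo_tool(rotation=[[0, 0, 0], [0, 0, 0], [0, 0, 0], [0, 0, 0], [0, 0, 0], [0, 0, 0], [0, 0, 0], [0, 0, 0]], slide=[[-0.1, 0.25, 0], [-0.1, 0.25, -0.1], [-0.1, 0.25, -0.3], [-0.1, 0.25, -0.5], [-0.1, 0.25, -0.65], [-0.1, 0.25, -0.75], [-0.1, 0.25, -0.785], [-0.1, 0.25, -0.785]], grip=[1, 1, 1, 1, 1, 1, 1, 1])

```text
clock: 7.65
position: [432.2, 113.2, 92.8]
ee_rot: [-0.571, 0.821, -0.0, -0.0]
contact_force: [0.8, 0.3, 0.1]
gripper_width: 85.5
grasp_force: 0.0
```

Emit:
servo_tool(rotation=[[0, 0, 0], [0, 0, 0], [0, 0, 0], [0, 0, 0], [0, 0, 0], [0, 0, 0], [0, 0, 0], [0, 0, 0]], slide=[[0, 0, 0], [0, 0, 0], [0, 0, 0], [0, 0, 0], [0, 0, 0], [0, 0, 0], [0, 0, 0], [0, 0, 0]], grip=[0.5, 0, -0.4, -0.8, -1, -1, -1, -1])

```text
clock: 8.65
position: [430.8, 113.8, 93.2]
ee_rot: [-0.571, 0.821, 0.001, -0.001]
contact_force: [-4.6, 3.7, 5.6]
gripper_width: 9.2
grasp_force: 58.2
```

```bash
python3 - <<'E'
from h import *
d=grab('scene'); x0,y0,x1,y1=309,182,323,191
g=cv2.cvtColor(d['image'],cv2.COLOR_RGB2GRAY).astype(float)[y0:y1,x0:x1]
w=np.clip(202-g-8,0,None); v,u=np.mgrid[y0:y1,x0:x1]; cu,cv_=(w*u).sum()/w.sum(),(w*v).sum()/w.sum(); C=np.cov(np.stack([u.ravel(),v.ravel()]),aweights=w.ravel())
a=ray(d,cu,cv_,110);e=np.linalg.eigh(C)[1][:,1]*5;b=ray(d,cu+e[0],cv_+e[1],110);print(cu,cv_,a,'dir',np.degrees(np.arctan2(*(b-a)[[1,0]])))
P=pts(d); m=(abs(P[...,2]-110)<3)&(P[...,0]>450)&(P[...,0]<690)&(P[...,1]<-40)&(P[...,1]>-250)
m=cv2.morphologyEx(m.astype(np.uint8),cv2.MORPH_CLOSE,np.ones((5,5)))
n,l,st,ce=cv2.connectedComponentsWithStats(m);k=1+np.argmax(st[1:,4])
cn=max(cv2.findContours((l==k).astype(np.uint8),0,2)[0],key=cv2.contourArea)
print('tester scene',cv2.minAreaRect(np.array([ray(d,*q,110)[:2] for q in cn[:,0]],np.float32)))
im=d['image'].astype(int); y,x=np.nonzero((im[...,0]-im[...,2]>60)&(P[...,2]>118)&(P[...,2]<146)&(abs(P[...,0]-593)<30)&(abs(P[...,1]+136)<30))
print('nut',len(x),x.min(),x.max(),ray(d,(x.min()+x.max())/2,y.mean(),129))
E
```

```text
315.11240575736804 186.45716244002742 [ 523.3195636  -152.31065393  110.        ] dir 94.02490888995162
tester scene ((570.6705322265625, -149.26907348632812), (203.55320739746094, 151.91700744628906), 15.136438369750977)
nut 63 294 302 [ 592.01135146 -135.5042389   129.        ]
```

Emit:
servo_tool(rotation=[[0, 0, 0], [0, 0, 0], [0, 0, 0], [0, 0, 0], [0, 0, 0], [0, 0, 0], [0, 0, 0]], slide=[[0, 0, 0.03], [0, 0, 0.1], [0, 0, 0.2], [0, 0, 0.35], [0, 0, 0.55], [0, 0, 0.7], [0, 0, 0.75]], grip=[-1, -1, -1, -1, -1, -1, -1])

```text
clock: 9.57
position: [432.6, 113.9, 245.0]
ee_rot: [-0.571, 0.821, -0.0, 0.002]
contact_force: [-0.8, -0.6, -0.9]
gripper_width: 9.3
grasp_force: 58.7
```

Emit:
servo_tool(rotation=[[0, 0, 0.015], [0, 0, 0.03], [0, 0, 0.045], [0, 0, 0.06], [0, 0, 0.075], [0, 0, 0.09], [0, 0, 0.098], [0, 0, 0.098]], slide=[[0.04, -0.1, 0], [0.1, -0.25, 0], [0.18, -0.45, 0], [0.24, -0.65, 0], [0.3, -0.8, 0], [0.34, -0.9, 0], [0.37, -0.95, 0], [0.37, -0.95, 0]], grip=[-1, -1, -1, -1, -1, -1, -1, -1])

```text
clock: 10.58
position: [505.4, -77.1, 241.6]
ee_rot: [0.792, -0.61, -0.001, 0.001]
contact_force: [0.6, 0.4, 0.2]
gripper_width: 9.4
grasp_force: 58.6
```

Emit:
servo_tool(rotation=[[0, 0, 0], [0, 0, 0], [0, 0, 0], [0, 0, 0], [0, 0, 0]], slide=[[0.03, -0.1, 0], [0.07, -0.25, 0], [0.1, -0.37, 0], [0.1, -0.395, 0], [0.1, -0.395, 0]], grip=[-1, -1, -1, -1, -1])

```text
clock: 11.2
position: [525.2, -155.0, 242.4]
ee_rot: [0.793, -0.61, -0.001, 0.0]
contact_force: [-0.1, -0.7, -1.8]
gripper_width: 9.2
grasp_force: 58.6
```

```bash
python3 - <<'E'
from h import *
s=grab('scene'); save(s,'s3.png',(225,40,405,260),2.7)
st=read_state(); print(st['position'],st['ee_rot'],st['clock'],st['gripper_width'],st['grasp_force'],st['contact_force'])
P=pts(s); m=(s['image'].max(2)<70)&(P[...,2]>120)&(P[...,2]<235)&(abs(P[...,0]-526)<40)&(abs(P[...,1]+155)<40)
y,x=np.nonzero(m); 
for r in range(y.min(),y.max()+1,3):
    c=x[y==r]; 
    if len(c): print(r,c.min(),c.max(),P[r,c].mean(0).round(1))
E
```

```text
[ 525.33580536 -154.75202691  242.64772621] [ 7.92970466e-01 -6.09259984e-01 -3.29767100e-04  6.61912775e-05] 11.25 9.511781831173966 58.595101833343506 [ 1.43509118 -0.55931577 -0.66479919]
149 319 320 [ 525.  -159.6  232.9]
152 316 320 [ 520.8 -150.8  225.9]
155 315 320 [ 520.3 -149.3  216.7]
158 314 320 [ 520.7 -148.5  207. ]
161 314 320 [ 519.4 -148.4  197.7]
164 314 320 [ 520.5 -150.3  187.1]
167 314 320 [ 521.  -151.7  176.9]
170 313 319 [ 520.  -146.3  168.3]
173 313 314 [ 518.1 -136.6  160.8]
```

View pics/s3.png

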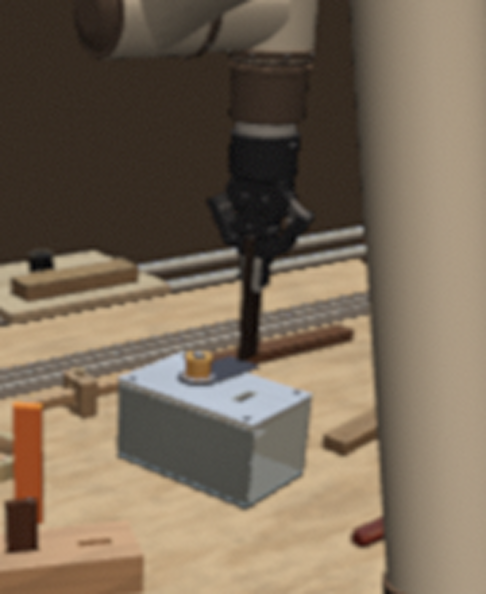

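The blank hangs upright above the slot (slot at crop (243,396), blank end at (247,357)). Lowering to just above the slot and checking the offset.

Emit:
servo_tool(rotation=[[0, 0, 0], [0, 0, 0], [0, 0, 0], [0, 0, 0], [0, 0, 0]], slide=[[0, 0, -0.08], [0, 0, -0.16], [0, 0, -0.22], [0, 0, -0.225], [0, 0, -0.225]], grip=[-1, -1, -1, -1, -1])

```text
clock: 11.88
position: [526.0, -155.5, 198.0]
ee_rot: [0.793, -0.609, 0.0, 0.0]
contact_force: [-0.2, 0.2, -0.7]
gripper_width: 9.4
grasp_force: 58.6
```

```bash
python3 - <<'E'
from h import *
s=grab('scene'); st=read_state(); p=st['position']; print(p,st['contact_force'])
im=s['image'][150:205,285:350][:,:,::-1]; k=9
im=cv2.resize(im,None,fx=k,fy=k,interpolation=cv2.INTER_CUBIC)
a=np.radians(14.87); X=np.array([np.cos(a),np.sin(a),0]);Y=np.array([-X[1],X[0],0])
def pr(q):
    c=s['R']@q+s['t']; u=s['K']@c/c[2]; return u[:2]
def draw(c,hx,hy,z,col):
    pl=[((pr(np.array([c[0],c[1],z])+i*hx*X+j*hy*Y)-[285,150]+.5)*k).astype(int) for i,j in((1,1),(1,-1),(-1,-1),(-1,1))]
    cv2.polylines(im,[np.array(pl)],1,col,1)
draw((526,-155.4),7,18,110,(0,0,255)); draw(p,5,16,p[2]-83,(0,255,0)); draw(p,5,16,p[2]-40,(0,255,0))
cv2.imwrite('pics/s4.png',im)
E
```

```text
[ 526.11361304 -155.51116586  198.31925023] [-0.41233374  0.24040874 -0.06660372]
```

View pics/s4.png

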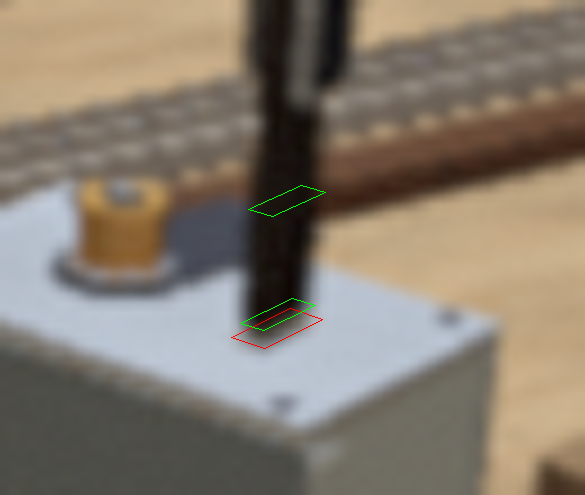

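The predicted blank end (green, about (279,315)) sits over the predicted slot (red, about (277,328)), so they line up. Entering gently.

Emit:
servo_tool(rotation=[[0, 0, 0], [0, 0, 0], [0, 0, 0], [0, 0, 0]], slide=[[0, 0, -0.02], [0, 0, -0.035], [0, 0, -0.05], [0, 0, -0.05]], grip=[-1, -1, -1, -1])

```text
clock: 12.42
position: [525.6, -155.5, 187.6]
ee_rot: [0.793, -0.609, -0.0, 0.0]
contact_force: [0.2, -0.0, 0.2]
gripper_width: 9.5
grasp_force: 58.7
```

Emit:
servo_tool(rotation=[[0, 0, 0], [0, 0, 0], [0, 0, 0], [0, 0, 0], [0, 0, 0]], slide=[[0, 0, -0.02], [0, 0, -0.04], [0, 0, -0.06], [0, 0, -0.075], [0, 0, -0.075]], grip=[-1, -1, -1, -1, -1])

```text
clock: 13.05
position: [525.6, -155.5, 172.5]
ee_rot: [0.793, -0.609, -0.0, 0.0]
contact_force: [0.6, -0.1, -0.5]
gripper_width: 9.3
grasp_force: 58.7
```

Emit:
servo_tool(rotation=[[0, 0, 0], [0, 0, 0], [0, 0, 0], [0, 0, 0], [0, 0, 0]], slide=[[0, 0, -0.03], [0, 0, -0.07], [0, 0, -0.11], [0, 0, -0.13], [0, 0, -0.13]], grip=[-1, -1, -1, -1, -1])

```text
clock: 13.68
position: [525.4, -155.5, 146.3]
ee_rot: [0.793, -0.609, -0.0, 0.0]
contact_force: [-0.3, -2.0, -0.7]
gripper_width: 9.4
grasp_force: 58.6
```

Emit:
servo_tool(rotation=[[0, 0, 0], [0, 0, 0], [0, 0, 0]], slide=[[0, 0, -0.01], [0, 0, -0.02], [0, 0, -0.02]], grip=[-1, -1, -1])

```text
clock: 14.05
position: [525.9, -155.4, 143.2]
ee_rot: [0.793, -0.609, 0.0, -0.0]
contact_force: [0.1, -1.6, 1.2]
gripper_width: 9.3
grasp_force: 58.9
```

Emit:
servo_tool(rotation=[[0, 0, 0], [0, 0, 0], [0, 0, 0]], slide=[[0, 0, -0.01], [0, 0, -0.02], [0, 0, -0.02]], grip=[-1, -1, -1])

```text
clock: 14.42
position: [526.0, -155.5, 139.0]
ee_rot: [0.793, -0.609, 0.0, -0.0]
contact_force: [1.1, -0.6, 1.7]
gripper_width: 9.0
grasp_force: 59.2
```

Emit:
servo_tool(rotation=[[0, 0, 0], [0, 0, 0], [0, 0, 0], [0, 0, 0]], slide=[[0, 0, -0.01], [0, 0, -0.02], [0, 0, -0.032], [0, 0, -0.032]], grip=[-1, -1, -1, -1])

```text
clock: 14.92
position: [525.9, -155.5, 132.4]
ee_rot: [0.793, -0.609, 0.0, -0.0]
contact_force: [1.4, -1.3, 2.5]
gripper_width: 9.6
grasp_force: 59.3
```

```bash
python3 - <<'E'
from h import *
F=[];Z=[]
for i in range(8):
    s=grab('scene'); st=read_state(); F.append(st['contact_force']);Z.append(st['position'])
print(np.mean(F,0),np.mean(Z,0),st['grasp_force'])
im=s['image'][130:230,275:375]; cv2.imwrite('pics/s5.png',cv2.resize(im[:,:,::-1],None,fx=5.5,fy=5.5,interpolation=cv2.INTER_CUBIC))
E
```

```text
[ 0.97476688 -1.5715298   2.40643003] [ 525.93358708 -155.45814321  132.49711193] 59.107319712638855
```

View pics/s5.png

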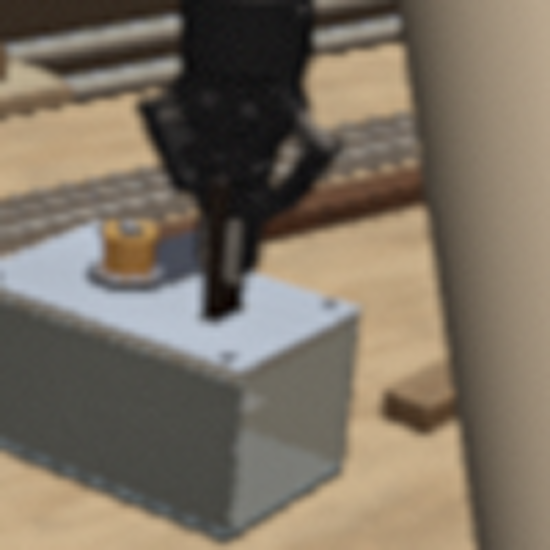

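The view shows the blank standing in the slot at (222,310), still gripped. I'll check the plate contact height by averaged force, starting from just above the plate.

Emit:
servo_tool(rotation=[[0, 0, 0], [0, 0, 0], [0, 0, 0], [0, 0, 0]], slide=[[0, 0, 0.03], [0, 0, 0.06], [0, 0, 0.07], [0, 0, 0.07]], grip=[-1, -1, -1, -1])

```text
clock: 15.82
position: [525.1, -155.6, 146.4]
ee_rot: [0.793, -0.609, -0.001, 0.0]
contact_force: [0.4, -3.6, 0.3]
gripper_width: 9.3
grasp_force: 58.8
```

```bash
cat > f.py <<'E'
from h import *
F=[];Z=[]
for i in range(16):
    get_image('scene'); st=read_state(); F.append(st['contact_force']);Z.append(st['position'])
print(np.mean(F,0).round(2),np.std(F,0).round(2),np.mean(Z,0).round(2),st['clock'])
E
python3 f.py
```

```text
[-0.52 -3.62  0.54] [0.51 0.42 0.72] [ 525.27 -155.54  146.34] 16.625
```

Emit:
servo_tool(rotation=[[0, 0, 0], [0, 0, 0], [0, 0, 0]], slide=[[0, 0, -0.02], [0, 0, -0.025], [0, 0, -0.025]], grip=[-1, -1, -1])

```text
clock: 17.0
position: [526.6, -155.2, 141.9]
ee_rot: [0.793, -0.609, 0.001, -0.001]
contact_force: [0.3, -2.2, 1.5]
gripper_width: 9.6
grasp_force: 59.1
```

```bash
python3 f.py
```

```text
[ 1.8  -1.17  2.57] [0.52 0.49 0.64] [ 526.31 -155.34  141.8 ] 17.8
```

Emit:
servo_tool(rotation=[[0, 0, 0], [0, 0, 0], [0, 0, 0]], slide=[[0, 0, -0.01], [0, 0, -0.01], [0, 0, -0.01]], grip=[-1, -1, -1])

```text
clock: 18.18
position: [525.6, -155.5, 139.3]
ee_rot: [0.793, -0.609, -0.0, 0.0]
contact_force: [1.6, -1.2, 3.3]
gripper_width: 9.5
grasp_force: 59.2
```

```bash
python3 f.py
```

```text
[ 2.27 -2.19  1.35] [0.45 0.51 0.72] [ 525.61 -155.48  139.35] 18.975
```

Emit:
servo_tool(rotation=[[0, 0, 0], [0, 0, 0], [0, 0, 0], [0, 0, 0]], slide=[[0.001, -0.004, 0.02], [0.001, -0.004, 0.035], [0.001, -0.004, 0.035], [0.001, -0.004, 0.035]], grip=[-1, -1, -1, -1])

```text
clock: 19.48
position: [525.2, -156.0, 146.1]
ee_rot: [0.793, -0.609, -0.001, 0.0]
contact_force: [-0.4, -0.6, -0.6]
gripper_width: 9.8
grasp_force: 58.6
```

```bash
python3 f.py
```

```text
[ 0.03  0.   -0.31] [0.56 0.43 0.45] [ 525.79 -156.19  146.41] 20.275
```

Emit:
servo_tool(rotation=[[0, 0, 0], [0, 0, 0], [0, 0, 0], [0, 0, 0]], slide=[[0, 0, -0.01], [0, 0, -0.02], [0, 0, -0.027], [0, 0, -0.027]], grip=[-1, -1, -1, -1])

```text
clock: 20.78
position: [526.0, -156.3, 141.3]
ee_rot: [0.793, -0.609, 0.0, 0.0]
contact_force: [-1.1, 0.3, 1.8]
gripper_width: 9.4
grasp_force: 59.0
```

```bash
python3 f.py
```

```text
[-0.81  0.08  2.34] [0.49 0.43 0.48] [ 525.97 -156.25  141.21] 21.575
```

Emit:
servo_tool(rotation=[[0, 0, 0], [0, 0, 0], [0, 0, 0], [0, 0, 0]], slide=[[0, 0, -0.02], [0, 0, -0.035], [0, 0, -0.042], [0, 0, -0.042]], grip=[-1, -1, -1, -1])

```text
clock: 22.08
position: [526.0, -156.3, 132.7]
ee_rot: [0.793, -0.609, 0.0, 0.0]
contact_force: [-1.5, 0.2, 3.9]
gripper_width: 9.4
grasp_force: 59.4
```

```bash
python3 f.py
```

```text
[-0.31  0.12  3.63] [0.42 0.44 0.37] [ 526.02 -156.25  132.8 ] 22.875
```

```bash
python3 -c "from bench import job_done;print(job_done())"
```

```text
the job is handed in; nothing more can be done
None
```

I turned the shutter about 80° anticlockwise (roughly 1.4 rad, clear of the slot) and passed the tall dark blank through the slot. I handed in at about 23 s with the blank gripped upright and the plate pressed down about 10 mm by height and force readings; the short blank and other objects were not touched.

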